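# Open the clamshell test jig

### The job

Open the board test jig so that the board inside can be got at: gently press its release tab down until the lid springs up, then push the lid over backwards until it is fully open and rests on its stop. Do it with a fingertip or the outside of the fingers: pinch nothing and pick nothing up, leave the jig standing where it is, the board lying in its nest, and the things around it undisturbed.

Things in the scene. Friction and masses are not known exactly. Their poses are not given: they have to be found in the camera images.
- jig: Board test jig, loose on rubber feet, about 2.5 kg: grey box on a 150 by 140 mm steel base plate, aluminium deck 54 mm above the table; on it the lid with a clear window, at its front the steel release tab. Origin: centre of its underside, on the table. x points from front (tab) to rear (hinge), y to the left, z up. With the tab it reaches from x -130 to +75 mm; the closed lid's top is 78 mm up.
- tab (a joint): Angle of the steel release latch at the middle of the jig's front, rad: 0 at rest, 0.30 fully pressed. Pressing its thumb plate down rocks it about a pin 39 mm behind the plate's centre, so that its hook (18 mm wide, top 84 mm above the table) swings off the lid's front edge; it lets go at about 0.16. Needs 2 N to start and 4.5 N fully down (12 mm); springs back by itself.
- tab_top (a point): Centre of the top face of the latch's ribbed steel thumb plate (30 mm in x, 34 mm wide), where it is pressed: at rest 115 mm in front of the jig's origin, 52 mm above the table, nothing under or over it. Moves with the tab.
- lid (a joint): Opening angle of the lid, rad: 0 shut and latched. Once released a spring lifts it in about 1 s to 0.87 and no farther; it stays there. From there it must be pushed, against its weight (under 1 N at the front edge) and a soft damper. Beyond about 1.65 it is past its balance and sinks slowly on to its stop at 1.92 (110 degrees), fully open, where it rests.
- lid_edge (a point): Middle of the lid's front edge, at half thickness. The lid: black frame 12 mm thick, 126 mm wide, clear window, 128 mm from hinge to this edge, which is free over its whole width once the lid is up. With the lid at angle a it is 128*cos(a) mm in front of the hinge and 128*sin(a) mm above it. Moves with the lid.
- lid_hinge (a point): Middle of the lid's hinge pin, which runs along the jig's y axis: 60 mm behind the jig's origin, 72 mm above the table.
- board: Red-brown circuit board under test, 62 by 46 mm, 2 mm thick with parts up to 6 mm, 30 g, lying loose in the black nest under the lid. Origin: centre of its underside.
- nest (a point): Centre of the nest's floor in the jig, where the board's origin belongs: a recess 66 by 50 mm, 6 mm deep, 56 mm above the table.
- spool_a: Spool of copper wire standing on end, 48 mm across, 42 mm high. Origin: centre of its underside. Stands beside the jig.
- spool_b: Spool of tinned wire standing on end, 44 mm across, 34 mm high. Origin: centre of its underside. Stands beside the jig.
- flux_bottle: Amber bottle with white cap, 36 mm across, 78 mm high. Origin: centre of its underside. Stands beside the jig.
- part_jar: Whitish jar with black cap, 44 mm across, 48 mm high. Origin: centre of its underside. Stands beside the jig.
- screwdriver: Screwdriver lying on the table some 250 mm to the jig's left, about 165 mm long along its x axis, handle to -x, 26 mm high at most. Origin: on the table under it.
- multimeter: Black hand-held multimeter lying on its back some 265 mm to the jig's right, 150 by 72 mm, 38 mm high. Origin: centre of its underside.

How it is judged:
On the way, in this order (a step that is already met when the one before it is completed fails the run):
1. the release tab is pressed down far enough to free the lid (value of joint tab above 0.12 rad and value of joint lid below 0.3 rad).
2. the freed lid has sprung up (value of joint lid above 0.7 rad), for 0.2 s.
At the end, for the whole second after the job is handed in: The lid is fully open, within 0.12 rad of its stop (joint lid above 1.8), and stays there by itself; the tab has sprung back (below 0.05 rad); the board's origin is within 6 mm of the nest's centre; the jig stands flat and at rest within 20 mm of where it was (value of joint lid above 1.8 rad and value of joint tab below 0.05 rad and distance between board and nest below 0.006 m and distance of jig from where it was at the start of the episode below 0.02 m and angle between jig's own z axis and vertical below 0.03 rad and linear speed of jig below 0.02 m/s); the robot touches nothing.
It fails at once if the jig is shoved more than 20 mm, lifted or tipped (distance of jig from where it was at the start of the episode above 0.02 m or angle between jig's own z axis and vertical above 0.1 rad).
It fails at once if the jig, its lid or its tab is pinched between the fingers or pressed hard (contact forces of the fingers on it add up to more than 34 N) (contact force between the fingers and jig above 34 N).
It fails at once if the board is taken or knocked out of its nest (distance between board and nest above 0.008 m).
It fails at once if something standing around the jig is moved more than 15 mm, lifted or knocked over (distance of any of spool_a, spool_b, flux_bottle, part_jar, screwdriver, multimeter from where it was at the start of the episode above 0.015 m).
It also fails if it takes over 40 s, if anything falls off the work surface, if the arm or the gripper's body presses on something with over 40 N, if the wrist force passes 120 N, or if a joint passes its speed limit or range.

### The arm

A 6-joint arm with a two-finger parallel gripper is mounted at the origin on the work surface. World frame = base frame: x ahead of the robot, y to its left, z up, the work surface at z = 0. Lengths are in m, angles in rad, forces in N, time in s.
With the tool pointing down it reaches from about 0.375 to 0.9 m from the base axis. Payload 3.1 kg.
Tool frame: the origin (TCP) lies midway between the tips of the shut fingers; the grasp point (between the pads) lies manip.hold_point_z behind it (manip.hold_point_z is the distance from the TCP to the grasp point, in m); z points along the fingers, y is the direction in which the jaws open and shut (so a half turn about z gives the same grasp; the last joint's range is limited). The gripper opens to 85 mm and grips with 20 to 120 N. Pads are 22 mm wide; open, the fingers measure 114 mm over their backs; the gripper's body (76 mm by 85 mm) begins 54 mm behind the grasp point. The pads swing forward as they close: fully open they stand 13 mm farther back than shut.
Start: joints at [-1.478, 0.527, 1.433, -0, 1.181, -0.178], TCP at [0.167, -0.602, 0.231] pointing down, gripper open.
Joint ranges: [-3.08, 3.08], [-0.75, 2.2], [0.22, 2.44], [-1.43, 4.57], [0, 2.65], [-2.85, 2.85]. Speed limits (rad/s): [2.79, 2.79, 3.14, 3.14, 3.14, 3.14].

### API

Orientations are given as a unit quaternion [x, y, z, w].
In Python, from station import manip, snapshot, workorder, models gives the robot as it stands.
- The arm moves only by the tool jog_arm, never from a script. Its argument "commands" is a list of rows, each a list of 5 numbers: the opening in per cent of the stroke, from 0 (shut) to 100 (fully open), then the shift along the world's x, y, z in cm, then the turn about the world's z in rad. A call has 1 to 8 rows; each row shifts and turns the pose as measured when the row begins; what a row does not reach is not made up. A row lasts 1/12 s, in which the tool goes at most 41.7 mm and 7.16 degrees, less where a joint would pass 70% of its speed; a pose out of reach is approached as far as the arm can. A call with a gripper value outside its range is refused whole. The fingers move at their own pace and stop on an object; "squeeze" is the grip in N (left out, the last holds). Time passes only in rows, so rows that do not move let the fingers close. It gives the time, the measured TCP pose, the force and the opening at its end, in the units of the state.
- manip.sense(): the state, without advancing time (a new reading comes with each control period).
- snapshot(name): name is "scene" or "side" or "wrist"; returns a dict with "image" (480x640x3 uint8, red, green, blue), "intrinsics" (3x3 intrinsics, pixels), "extrinsics" (4x4, takes a point from camera to world coordinates); the wrist camera has in their place "hand_eye" (4x4, takes a point from camera to tool coordinates, whose origin is the TCP and whose axes are the flange's). Camera axes: x right, y down, z forward; pixel columns grow to the right and rows downward; lengths in m; the calibration is good to about 2 mm. The wrist camera is an equidistant fisheye: a pixel r from the principal point sees the ray r / f radians off the axis. A picture is of the moment at which its call begins: read the wrist's pose just before it. There is no depth.
- workorder.sign_off(): hands the job in, once; it reports no verdict.
Trained networks look in a picture, given as the dict that the camera call returned (one of the last four; its "shot" number tells which), for a name from the list of things; names that differ only in an ending like _2 or _b are one class to them, and where a whole thing is asked for, a point or a joint stands for the part that bears it (a point fixed in the world has none). Each returns a list of dicts, best first, with "score" (0 to 1); they miss things now and then, are a little off and sometimes report something else, mostly with a low value. They report only what shows in the picture. A call takes as long as a camera call.
- models.find_in(picture, name): "centre" ([x, y, z] in m, in world coordinates, good to about 4 mm: the middle of the surface that is visible of it).
- models.pinpoint(picture, name): "centre" ([x, y, z] in m, in world coordinates, good to about 4 mm: a listed point, or the origin of a listed thing).
The state is a dict: "t": time; "q": joint angles; "qd": joint speeds; "tau": joint torques, N m; "tcp_pos": TCP position; "tool_rot": TCP orientation; "force": force on the tool from outside, world axes, zero at the start; "ft_torque": the same for the moment, N m; "finger_gap": opening from 0.0 (shut) to 1.0 (fully open).
Only numpy, scipy, OpenCV 4.12 (cv2) and the standard library are available. Lean on these libraries where they do the work, as an engineer would, in place of code of your own. Each camera call takes 0.05 s, during which the arm holds its last target. There are 200 camera calls.

## Working session

There is one attempt and no reset: what is moved stays moved. The work goes in short steps, Python scripts to look and compute and a tool call to move; the robot and the scene stay as the last step left them, time stands still between calls to the robot, and variables do not carry over. Pictures are saved under pics/ and viewed, about 8 in all and at most 12, crops included, and the job is handed in when it is done.

Besides the shell and the picture viewer there is one more tool, called after "Call:" as a command line: name --pt "numbers of a row" for each row, then --argument value for the rest. jog_arm: Moves the arm, as the interface text tells. Its arguments: {"type":"object","properties":{"commands":{"type":"array","items":{"type":"array","items":{"type":"number"}}},"squeeze":{"type":"number"}},"required":["commands"]}

```bash
mkdir -p pics; cat > h.py <<'E'
from station import manip, snapshot, workorder, models
import numpy as np, cv2
def save(p,n): cv2.imwrite('pics/'+n+'.png',cv2.cvtColor(p['image'],cv2.COLOR_RGB2BGR))
def pr(p,names,f='pinpoint'):
    for n in names:
        for d in getattr(models,f)(p,n)[:2]: print(f,n,np.round(d['centre'],4),round(d['score'],2))
E
python3 - <<'E'
from h import *
s=manip.sense();print(s['t'],s['tcp_pos'],s['tool_rot'],s['finger_gap'],manip.hold_point_z)
for c in('scene','side'):
    p=snapshot(c);save(p,c+'0');print(c)
    pr(p,['jig','tab_top','lid_edge','lid_hinge','nest','board','spool_a','flux_bottle','part_jar','screwdriver','multimeter'])
a=cv2.imread('pics/scene0.png');b=cv2.imread('pics/side0.png');
E
```

```text
0.0 [ 0.16715879 -0.60146157  0.23028649] [ 9.90843757e-01  1.35008717e-01  3.59139018e-05 -1.13804221e-03] 1.0004017199606627 0.0187
scene
pinpoint jig [0.5543 0.176  0.0016] 0.6
pinpoint tab_top [0.4469 0.1361 0.0525] 0.62
pinpoint lid_edge [0.4899 0.1468 0.0705] 0.56
pinpoint lid_hinge [0.6121 0.1901 0.0714] 0.87
pinpoint nest [0.5484 0.171  0.0558] 0.6
pinpoint spool_a [ 0.5609  0.0242 -0.0009] 0.66
pinpoint spool_a [0.4581 0.2931 0.0024] 0.57
pinpoint flux_bottle [0.6609 0.047  0.0021] 0.78
pinpoint part_jar [ 5.584e-01  3.374e-01 -2.000e-04] 0.75
pinpoint part_jar [0.4902 0.1497 0.0711] 0.33
pinpoint screwdriver [0.4584 0.4164 0.0038] 0.91
pinpoint screwdriver [6.631e-01 4.790e-02 2.000e-04] 0.47
pinpoint multimeter [ 6.241e-01 -9.260e-02  6.000e-04] 0.89
side
pinpoint jig [0.5595 0.1762 0.    ] 0.71
pinpoint tab_top [0.448  0.1313 0.0529] 0.54
pinpoint lid_edge [0.494  0.1501 0.0755] 0.94
pinpoint lid_edge [ 0.562   0.3405 -0.003 ] 0.55
pinpoint lid_hinge [0.6147 0.1925 0.0708] 0.67
pinpoint nest [0.5518 0.1746 0.055 ] 0.85
pinpoint board [ 0.5594  0.0281 -0.002 ] 0.46
pinpoint spool_a [4.611e-01 2.899e-01 1.000e-04] 0.75
pinpoint spool_a [ 0.5619  0.0257 -0.0037] 0.44
pinpoint flux_bottle [0.4486 0.1318 0.052 ] 0.73
pinpoint flux_bottle [6.623e-01 4.490e-02 6.000e-04] 0.68
pinpoint part_jar [ 0.5593  0.3381 -0.0025] 0.65
pinpoint part_jar [0.5542 0.1733 0.0011] 0.25
pinpoint screwdriver [ 0.4556  0.4124 -0.0009] 0.94
pinpoint multimeter [ 0.6282 -0.0965 -0.0034] 0.79
```

View pics/scene0.png

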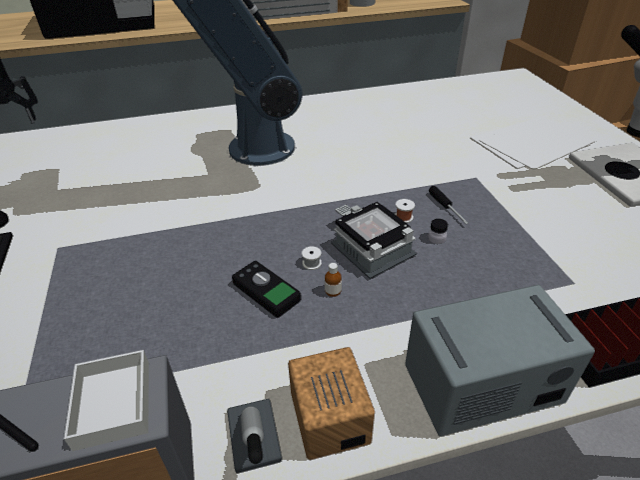

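View pics/side0.png

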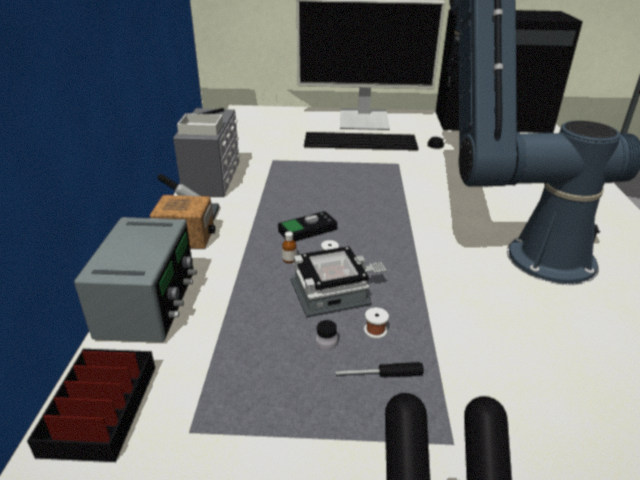

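The scene view shows the jig at about (375, 235), with its tab at (345, 210). In the side view the jig is at (335, 280) and the tab at (376, 268). Both views agree with the networks: yaw is about 0.334, the origin about (0.5565, 0.172), and tab to hinge measures 0.1756 m against 0.175 m nominal. I'll approach with the fingers shut.

Call:
jog_arm --pt "0 2.7 2.9 0 0.01" --pt "0 2.7 2.9 0 0.01" --pt "0 2.7 2.9 0 0.01" --pt "0 2.7 2.9 0 0.01" --pt "0 2.7 2.9 0 0.01" --pt "0 2.7 2.9 0 0.01" --pt "0 2.7 2.9 0 0" --pt "0 2.7 2.9 0 0" --squeeze 20

```text
t: 1.87
tcp_pos: [0.3835, -0.3702, 0.2319]
tool_rot: [0.987, 0.158, -0.001, 0.005]
force: [-0.3, 0.3, 0.5]
finger_gap: -0.001
```

Call:
jog_arm --pt "0 2 3.5 0 0" --pt "0 2 3.5 0 0" --pt "0 1 4 0 0" --pt "0 0 4 0 0" --pt "0 0 4 0 0" --pt "0 0 4 0 0" --pt "0 0 4 0 0" --pt "0 0 4 0 0"

```text
t: 2.53
tcp_pos: [0.442, -0.0515, 0.2342]
tool_rot: [0.987, 0.158, 0.005, 0.01]
force: [1.3, -0.0, -0.1]
finger_gap: 0.002
```

Call:
jog_arm --pt "0 0 4 0 0.016" --pt "0 0 4 0 0" --pt "0 0 4 -1 0" --pt "0 0 4 -2 0" --pt "0 0 2.4 -3 0" --pt "0 0 0 -3 0" --pt "0 0 0 -3 0" --pt "0 0 0 0 0"

```text
t: 3.2
tcp_pos: [0.4442, 0.145, 0.1177]
tool_rot: [0.985, 0.172, 0.015, 0.011]
force: [-0.6, -0.5, 0.1]
finger_gap: 0.003
```

```bash
python3 - <<'E'
from h import *
s=manip.sense();print(s['t'],s['tcp_pos'],s['tool_rot'],s['force'])
for c in('scene','side','wrist'):
    p=snapshot(c);save(p,c+'1');print(c)
    pr(p,['tab_top','lid_edge','lid_hinge'])
E
```

```text
3.2 [0.44420694 0.14500237 0.11769371] [0.98495649 0.1717869  0.01536481 0.01067244] [-0.63165561 -0.47167196  0.0685893 ]
scene
pinpoint tab_top [0.4428 0.1358 0.0538] 0.53
pinpoint lid_edge [0.4887 0.1502 0.0719] 0.92
pinpoint lid_edge [0.4592 0.4162 0.0043] 0.74
pinpoint lid_hinge [0.6168 0.1911 0.07  ] 0.81
side
pinpoint tab_top [0.4479 0.1335 0.0532] 0.68
pinpoint lid_edge [0.495  0.1496 0.0746] 0.74
pinpoint lid_edge [0.6589 0.0472 0.0013] 0.46
pinpoint lid_hinge [0.6159 0.1913 0.0736] 0.81
wrist
pinpoint tab_top [0.4505 0.1384 0.0562] 0.58
pinpoint lid_edge [0.4902 0.1538 0.0746] 0.79
```

View pics/wrist1.png

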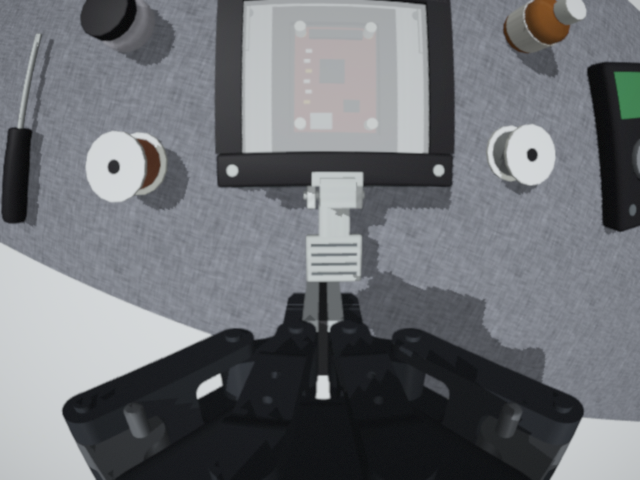

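The wrist view shows the thumb plate at (334, 258) and the fingers at about (322, 310). The yaw is aligned and the tab is about 8 mm to the jig's right of the fingertips. I'll correct that and go down to just above the plate.

Call:
jog_arm --pt "0 -0.2 -0.9 -1 0" --pt "0 0 0 -2 0" --pt "0 0 0 -1.5 0" --pt "0 0 0 -0.5 0" --pt "0 0 0 0 0" --pt "0 0 0 0 0"

```text
t: 4.3
tcp_pos: [0.4481, 0.1346, 0.073]
tool_rot: [0.985, 0.17, 0.024, 0.012]
force: [0.1, 0.2, -0.1]
finger_gap: -0.0
```

```bash
python3 - <<'E'
from h import *
s=manip.sense();print(s['t'],s['tcp_pos'],s['tool_rot'],s['force'])
p=snapshot('wrist');save(p,'wrist2')
p=snapshot('side');im=cv2.resize(p['image'][210:330,270:430],(800,600),interpolation=3);cv2.imwrite('pics/side2.png',im[:,:,::-1])
E
```

```text
4.3 [0.44811735 0.13464554 0.0730056 ] [0.98504586 0.17022907 0.02396307 0.01151061] [ 0.0578141   0.20323142 -0.07555775]
```

View pics/wrist2.png

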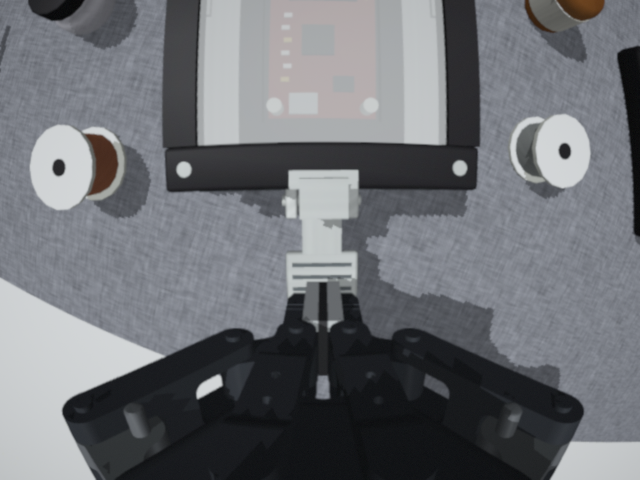

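View pics/side2.png

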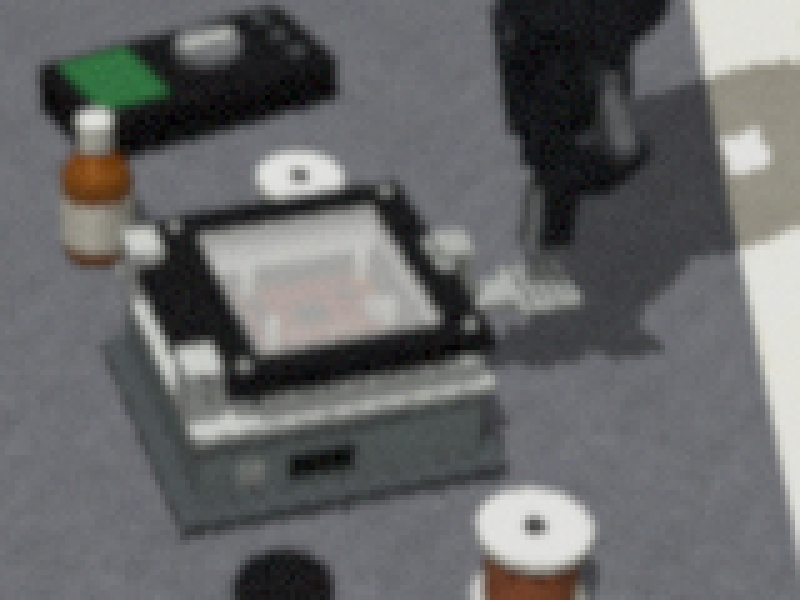

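The wrist view shows the fingertips at (322, 300), centred across the plate at (322, 275). The side view confirms they're above the plate. Tool tilt is about 3 degrees, with the body leaning away from the lid. Next I'll press gently.

Call:
jog_arm --pt "0 -0.6 -0.15 -1.2 0" --pt "0 0 0 -0.5 0" --pt "0 0 0 -0.2 0" --pt "0 0 0 0 0"

```text
t: 4.73
tcp_pos: [0.4452, 0.1337, 0.0566]
tool_rot: [0.985, 0.171, 0.028, 0.012]
force: [-0.3, 0.4, -0.8]
finger_gap: 0.001
```

Call:
jog_arm --pt "0 0 0 -0.3 0" --pt "0 0 0 -0.3 0" --pt "0 0 0 -0.2 0"

```text
t: 4.98
tcp_pos: [0.4463, 0.1339, 0.0495]
tool_rot: [0.985, 0.171, 0.029, 0.012]
force: [-1.9, -0.4, 3.1]
finger_gap: -0.004
```

Contact, with 3 N upward on the tool. I'll keep pressing.

Call:
jog_arm --pt "0 -0.1 0 -0.25 0" --pt "0 -0.1 0 -0.25 0" --pt "0 0 0 -0.2 0"

```text
t: 5.23
tcp_pos: [0.4465, 0.134, 0.043]
tool_rot: [0.985, 0.171, 0.032, 0.012]
force: [-0.9, 0.0, 3.4]
finger_gap: -0.001
```

```bash
cat > lk.py <<'E'
from h import *
import sys
s=manip.sense();print(s['t'],s['tcp_pos'],s['tool_rot'],s['force'])
for c in('scene','side'):
    p=snapshot(c);pr(p,['lid_edge','tab_top','lid_hinge','jig'])
save(p,sys.argv[1]);im=cv2.resize(p['image'][180:330,250:450],(800,600),interpolation=3);cv2.imwrite('pics/'+sys.argv[1]+'.png',im[:,:,::-1])
E
python3 lk.py s3
```

```text
5.2333 [0.44646809 0.13398242 0.04296244] [0.9847035  0.1707813  0.03219711 0.0124943 ] [-0.92881912  0.0218376   3.38049274]
pinpoint lid_edge [0.4946 0.1514 0.0982] 0.96
pinpoint lid_hinge [0.6164 0.1907 0.076 ] 0.9
pinpoint lid_hinge [ 0.5629  0.0231 -0.0013] 0.37
pinpoint jig [ 0.553   0.1763 -0.0013] 0.97
pinpoint lid_edge [0.5093 0.1545 0.137 ] 0.65
pinpoint tab_top [0.4501 0.132  0.0426] 0.66
pinpoint lid_hinge [0.6141 0.1944 0.0708] 0.67
pinpoint jig [ 0.556   0.1746 -0.0009] 0.86
```

The lid is free and rising. I'll wait for it to come up, then lift off the tab.

Call:
jog_arm --pt "0 0 0 0 0" --pt "0 0 0 0 0" --pt "0 0 0 0 0" --pt "0 0 0 0 0" --pt "0 0 0 0 0" --pt "0 0 0 0 0" --pt "0 0 0 0 0" --pt "0 0 0 0 0"

```text
t: 6.4
tcp_pos: [0.4464, 0.134, 0.0432]
tool_rot: [0.985, 0.171, 0.032, 0.012]
force: [-0.3, -0.7, 5.1]
finger_gap: 0.002
```

Call:
jog_arm --pt "0 -0.3 -0.1 1 0" --pt "0 -0.3 -0.1 2 0" --pt "0 -0.2 0 2.5 0" --pt "0 0 0 2.5 0" --pt "0 0 0 2 0" --pt "0 0 0 0.5 0" --pt "0 0 0 0 0"

```text
t: 6.98
tcp_pos: [0.4309, 0.1315, 0.1513]
tool_rot: [0.985, 0.171, 0.025, 0.011]
force: [0.2, -0.7, 0.1]
finger_gap: -0.002
```

```bash
python3 lk.py s4
```

```text
6.9833 [0.43091934 0.13149051 0.15125019] [0.984904   0.17093164 0.02482176 0.01141772] [ 0.17814721 -0.69698412  0.06351792]
pinpoint lid_edge [0.5335 0.1649 0.1673] 0.63
pinpoint tab_top [0.4454 0.1359 0.0512] 0.57
pinpoint tab_top [0.5582 0.3404 0.0018] 0.52
pinpoint lid_hinge [0.6153 0.1907 0.0712] 0.78
pinpoint lid_hinge [0.554  0.1752 0.0031] 0.61
pinpoint jig [ 5.534e-01  1.759e-01 -4.000e-04] 0.84
pinpoint lid_edge [0.5364 0.1633 0.1693] 0.96
pinpoint lid_edge [4.598e-01 2.930e-01 2.000e-04] 0.67
pinpoint tab_top [0.4491 0.1294 0.0562] 0.5
pinpoint lid_hinge [0.6151 0.1908 0.0727] 0.58
pinpoint lid_hinge [0.6586 0.0464 0.0015] 0.43
pinpoint jig [ 0.557   0.1731 -0.0032] 0.6
```

View pics/s4.png

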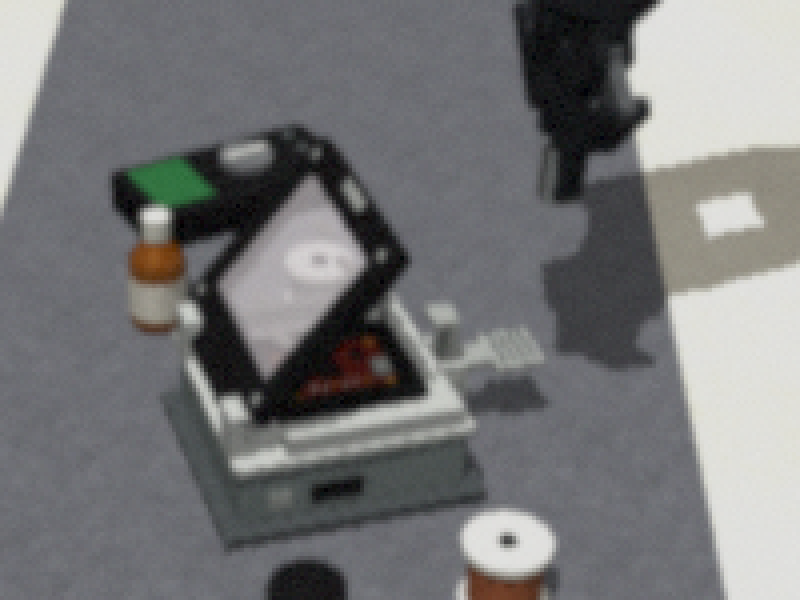

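The side crop shows the lid up at about 0.87, with its edge near (380, 190). The tab is back at (510, 345), and the board is lying in its nest at (350, 365). I'll now push along the jig's axis with the fingertips just below the edge.

Call:
jog_arm --pt "0 1.9 0.65 0 0" --pt "0 1.9 0.65 0 0" --pt "0 1.9 0.65 0 0" --pt "0 1.0 0.35 0 0" --pt "0 0.7 0.25 0 0" --pt "0 0.5 0.2 0 0"

```text
t: 7.98
tcp_pos: [0.509, 0.1596, 0.1469]
tool_rot: [0.985, 0.171, 0.019, 0.011]
force: [-0.9, 0.2, 0.1]
finger_gap: 0.002
```

Call:
jog_arm --pt "0 0.6 0.2 0 0" --pt "0 0.6 0.2 0 0" --pt "0 0.6 0.2 0 0" --pt "0 0.6 0.2 0 0"

```text
t: 8.32
tcp_pos: [0.5311, 0.1676, 0.1458]
tool_rot: [0.985, 0.171, 0.015, 0.011]
force: [-2.4, -0.3, 1.7]
finger_gap: 0.0
```

Call:
jog_arm --pt "0 0.6 0.2 0.03 0" --pt "0 0.6 0.2 0.03 0" --pt "0 0.6 0.2 0.03 0" --pt "0 0.6 0.2 0.03 0" --pt "0 0.6 0.2 0.03 0" --pt "0 0.6 0.2 0.03 0"

```text
t: 8.82
tcp_pos: [0.5659, 0.1798, 0.1548]
tool_rot: [0.985, 0.171, 0.011, 0.012]
force: [-3.4, -0.6, 7.4]
finger_gap: -0.002
```

```bash
python3 lk.py s5
```

```text
8.8167 [0.56594606 0.17980688 0.15478743] [0.98510539 0.17120907 0.01103326 0.01153638] [-3.364785   -0.59845781  7.41037099]
pinpoint lid_edge [0.5787 0.1814 0.1931] 0.7
pinpoint tab_top [0.4455 0.1357 0.0506] 0.65
pinpoint tab_top [0.5632 0.0231 0.0012] 0.42
pinpoint lid_hinge [0.6142 0.1916 0.0721] 0.64
pinpoint jig [ 0.5565  0.1738 -0.0017] 0.75
pinpoint lid_edge [0.5813 0.1818 0.1988] 0.73
pinpoint tab_top [0.445  0.13   0.0537] 0.55
pinpoint lid_hinge [0.6122 0.1933 0.0715] 0.55
pinpoint jig [ 0.5559  0.174  -0.003 ] 0.64
pinpoint jig [ 0.5616  0.029  -0.0041] 0.21
```

View pics/s5.png

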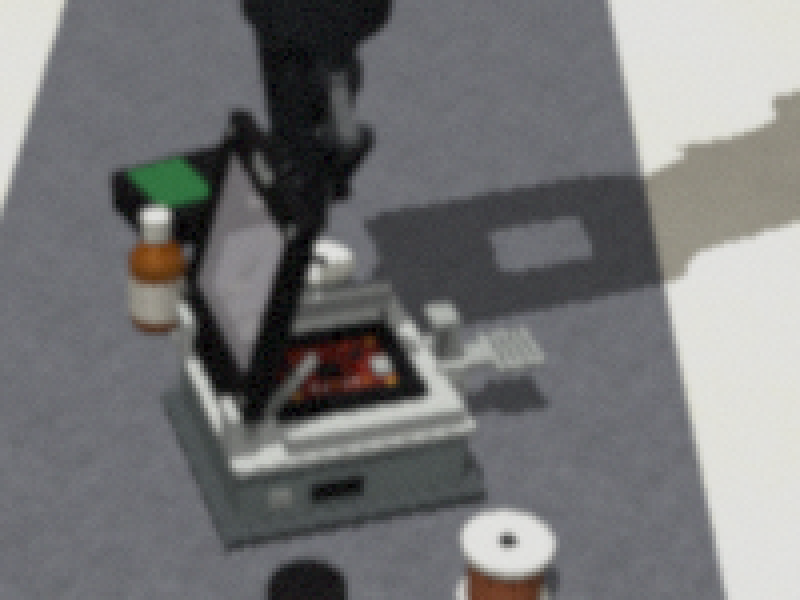

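The side crop shows the lid at about 1.28 with the jig unmoved and the board in its nest. There's 7 N upward on the tool, so the edge is probably meeting the wider part of the fingers. I'll raise the tip to about 0.175 so that only the fingertip pushes.

Call:
jog_arm --pt "0 -0.2 -0.07 0.6 0" --pt "0 -0.1 0 0.7 0" --pt "0 0 0 0.7 0" --pt "0 0 0 0 0"

```text
t: 9.65
tcp_pos: [0.5662, 0.1797, 0.1779]
tool_rot: [0.985, 0.171, 0.015, 0.012]
force: [0.1, -0.9, 0.2]
finger_gap: -0.002
```

Call:
jog_arm --pt "0 0.5 0.17 0 0" --pt "0 0.5 0.17 0 0" --pt "0 0.5 0.17 0 0" --pt "0 0.5 0.17 0 0"

```text
t: 9.98
tcp_pos: [0.5873, 0.187, 0.1781]
tool_rot: [0.985, 0.171, 0.014, 0.012]
force: [-1.0, -0.4, 1.0]
finger_gap: 0.003
```

Call:
jog_arm --pt "0 0.5 0.17 0 0" --pt "0 0.5 0.17 0 0" --pt "0 0.5 0.17 0 0" --pt "0 0.5 0.17 0 0" --pt "0 0.5 0.17 0 0"

```text
t: 10.4
tcp_pos: [0.6154, 0.1966, 0.1763]
tool_rot: [0.985, 0.171, 0.014, 0.011]
force: [-0.1, -0.5, -0.1]
finger_gap: 0.001
```

```bash
python3 lk.py s6
```

```text
10.4 [0.61538327 0.1965798  0.17630297] [0.98509645 0.17109032 0.01351335 0.01142234] [-0.07599487 -0.48051847 -0.09315252]
pinpoint lid_edge [0.633  0.2004 0.1963] 0.9
pinpoint tab_top [0.4457 0.1357 0.0545] 0.59
pinpoint lid_hinge [0.6132 0.1911 0.0702] 0.58
pinpoint jig [0.5554 0.1749 0.0041] 0.8
pinpoint lid_edge [0.6446 0.2061 0.1999] 0.97
pinpoint tab_top [0.6432 0.2054 0.2006] 0.74
pinpoint tab_top [ 0.5561  0.1756 -0.0015] 0.59
pinpoint lid_hinge [ 0.4615  0.2938 -0.0014] 0.72
pinpoint lid_hinge [0.6167 0.1943 0.0741] 0.57
pinpoint jig [ 0.5563  0.1746 -0.0034] 0.8
```

View pics/s6.png

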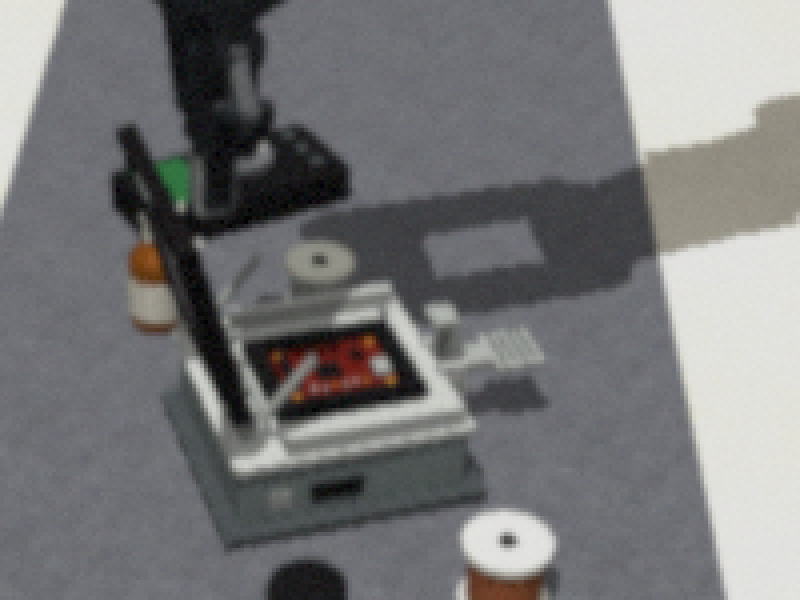

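The side crop shows the lid tipped past upright, with its top edge at (125, 130) and clear of the fingers. Force is about zero, so it's past balance and sinking by itself. I'll back off and wait.

Call:
jog_arm --pt "0 -1.5 -0.5 0.5 0" --pt "0 -2.5 -0.8 1 0" --pt "0 -2.5 -0.8 1.5 0" --pt "0 -2.5 -0.8 1.5 0" --pt "0 -2 -0.7 1 0" --pt "0 0 0 0 0" --pt "0 0 0 0 0" --pt "0 0 0 0 0"

```text
t: 11.57
tcp_pos: [0.5002, 0.1588, 0.2333]
tool_rot: [0.985, 0.171, 0.015, 0.011]
force: [0.7, -0.1, -0.1]
finger_gap: 0.002
```

Call:
jog_arm --pt "0 0 0 0 0" --pt "0 0 0 0 0" --pt "0 0 0 0 0" --pt "0 0 0 0 0" --pt "0 0 0 0 0" --pt "0 0 0 0 0" --pt "0 0 0 0 0" --pt "0 0 0 0 0"

```text
t: 12.23
tcp_pos: [0.5044, 0.1597, 0.2304]
tool_rot: [0.985, 0.171, 0.014, 0.011]
force: [-0.2, 0.4, -0.3]
finger_gap: -0.001
```

Call:
jog_arm --pt "0 0 0 0 0" --pt "0 0 0 0 0" --pt "0 0 0 0 0" --pt "0 0 0 0 0" --pt "0 0 0 0 0" --pt "0 0 0 0 0" --pt "0 0 0 0 0" --pt "0 0 0 0 0"

```text
t: 12.9
tcp_pos: [0.5043, 0.1597, 0.2306]
tool_rot: [0.985, 0.171, 0.014, 0.011]
force: [0.0, -1.0, 1.3]
finger_gap: -0.003
```

```bash
python3 lk.py s7; python3 - <<'E'
from h import *
for i in range(2):
  for c in('scene','side'): p=snapshot(c);pr(p,['lid_edge','board','nest'])
E
```

```text
12.9 [0.5042943  0.15967315 0.23056932] [0.98509759 0.17101281 0.01445961 0.01132636] [ 0.02873708 -0.99135293  1.27590749]
pinpoint lid_edge [0.6539 0.2085 0.1945] 0.71
pinpoint tab_top [0.4443 0.1348 0.0541] 0.71
pinpoint lid_hinge [0.6146 0.1872 0.0741] 0.64
pinpoint jig [5.550e-01 1.755e-01 3.000e-04] 0.61
pinpoint lid_edge [0.6548 0.2033 0.1958] 0.78
pinpoint lid_edge [ 5.553e-01  1.739e-01 -3.000e-04] 0.67
pinpoint lid_hinge [0.6135 0.1899 0.0726] 0.9
pinpoint lid_hinge [0.4497 0.1299 0.0551] 0.59
pinpoint jig [0.5553 0.1746 0.0013] 0.71
pinpoint lid_edge [0.6538 0.2084 0.192 ] 0.86
pinpoint lid_edge [0.5588 0.3373 0.0029] 0.71
pinpoint board [0.5461 0.1686 0.0535] 0.74
pinpoint nest [0.5489 0.172  0.0559] 0.85
pinpoint board [0.5499 0.1707 0.0579] 0.82
pinpoint board [ 0.6279 -0.0962 -0.0031] 0.47
pinpoint nest [0.5505 0.1705 0.0548] 0.88
pinpoint lid_edge [0.6518 0.2082 0.1884] 0.65
pinpoint board [0.5465 0.1686 0.0548] 0.46
pinpoint nest [0.552  0.1714 0.0573] 0.6
pinpoint lid_edge [ 0.5555  0.1746 -0.0006] 0.75
pinpoint lid_edge [0.6552 0.2117 0.197 ] 0.64
pinpoint board [0.5508 0.1707 0.0592] 0.61
pinpoint board [0.5567 0.1735 0.0007] 0.26
pinpoint nest [0.5525 0.1719 0.0541] 0.87
```

View pics/s7.png

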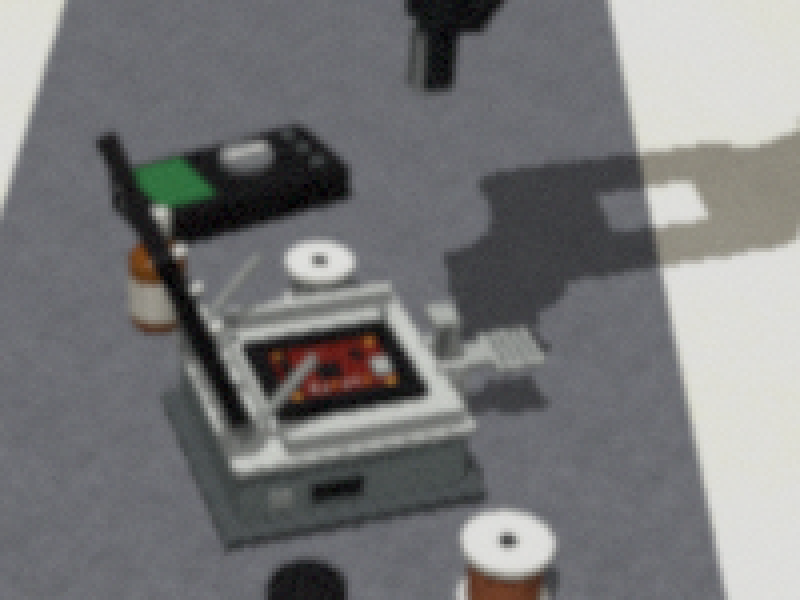

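The edge is 43 mm behind the hinge and about 193 mm up, which puts the lid at about 1.91 rad, on its stop. In the picture the board is in its nest, the tab is back, and the gripper is clear of everything. Handing in.

```bash
python3 -c "
from h import *
print(workorder.sign_off())"
```

```text
the job is handed in; nothing more can be done
None
```

The jig is open and I've handed the job in at about 13 s of the 40 s allowed; `sign_off()` reports no verdict. With the fingers shut, I pressed the tab down about 9 mm (3 to 5 N at the readings) and the lid sprang up to about 0.87 rad. I then pushed it past its balance, backed off, and it sank onto its stop.

**Last checks, all from camera estimates:**
- **Lid:** about 1.91 rad, from an edge 43 mm behind the hinge and 193 mm up. It stayed there with the gripper well clear.
- **Tab:** back at its rest height.
- **Board:** in its nest. The estimates put it 2–6 mm from the nest centre, about the networks' own error, and the picture shows it seated.
- **Jig:** no movement beyond about 2 mm of measurement noise.
- **Things around it:** they look undisturbed in the pictures, though I did not measure them again at the end.

**One irregularity:** partway through the push the tool read about 7 N upward, probably the lid edge meeting the wider part of the fingers. I raised the tip and finished at about 1 N. The networks also returned some mislabelled points, such as a `tab_top` on the lid edge, which I ignored after comparing them with the pictures.

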